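Close up the parts chest on the electronics bench

TASK

The red parts chest was left open after someone fetched components. With the fingertips, push its two open drawers fully home, flush with the front, and push the lid over from its outer side and down until it is fully shut, without slamming it or taking hold of its edge. Do not pick up, tip over or shove the chest or the things standing around it.

Things in the scene. Friction and masses are not known exactly. Their poses are not given: they have to be found in the camera images.
- chest: Red parts chest, loose on the bench, 3 to 5 kg (a 15 N push can slide it). 150 deep (x), 320 wide (y), 140 high without lid. Origin: centre of underside; x from drawer front (face at x = -75) to the hinge at the back, y to its left, z up. 104 to 140 high: open tray under the lid; below: two rows of two grey drawers, the lower two always shut. End handles stick out 15 at 75 high.
- drawer_left (a joint): How far the upper left drawer (chest +y side) stands out, m: 0 = home, front flush with the chest's front face; grows towards chest -x, 0.095 at most. Starts 0.03 to 0.06 out. About 1.5 N of friction; stays where it is left.
- drawer_right (a joint): The same for the upper right drawer (chest's -y side).
- drawer_left_front (a point): Centre of the outer face of the upper left drawer's front, moving with it; 83 above the bench, 78.5 to chest +y of its middle. The front is 149 wide, 41 high (62 to 103 above the bench). A lip pull 60 wide, 5 thick, sticks out 12 from the face, its top 11 below this point. Axes as the chest's.
- drawer_right_front (a point): The same point of the upper right drawer, 78.5 to chest -y.
- lid (a joint): Lid angle, rad: 0 = shut, lying on the rim 140 above the bench; grows as it opens up and back, 1.57 = upright, stop at 1.65. It starts at 1.2 to 1.5. Its stiff hinge (0.28 N m, 2 to 3 N at the front edge) holds it at any angle: it does not fall.
- lid_edge (a point): Middle of the lid's front edge on its outer face (top when shut; facing away from the drawers when upright), 150 from the hinge line and 18 out from it. Turns with the lid: x from edge to hinge, z out of the outer face. Lid 320 wide, 150 hinge to edge, 18 thick; a thumb lip 70 wide sticks out 8 beyond the edge's middle.
- lid_hinge (a point): Middle of the hinge line (along chest y) at the back of the chest's rim: 75 to chest +x of the chest's origin, 140 above the bench. Frame turns with the lid.
- lid_liner: Grey foam sheet 137 x 306 lining the inside of the lid (underside when shut; facing the drawers when open), proud of the rim by 2. Not to be touched: fingers on it mean the lid is being gripped or pulled. Origin on the hinge line's middle; turns with the lid as point lid_edge does.
- flux_bottle: Bystander: small white-capped bottle, 34 across, 85 high, standing on the bench at the chest's left end. Origin at the centre of its underside.
- solder_spool: Bystander: spool of solder wire, 56 across, 40 high, standing at the chest's left end. Origin at the centre of its underside.
- multimeter: Bystander: handheld multimeter, 165 x 78 x 46 high, lying on its back at the chest's right end. Origin at the centre of its underside, x along its length.
- screwdriver: Bystander: screwdriver 170 long lying on the bench to the left of the chest. Origin under its middle, x along it towards the tip.

How it is judged:
By the outcome, as a careful person would: the job done as asked, in the order asked, and still so for the second after the job is handed in, with the robot touching nothing.
It also fails if it takes over 64 s, if anything falls off the work surface, if the arm or the gripper's body presses on something with over 40 N, if the wrist force passes 120 N, or if a joint passes its speed limit or range.

ROBOT

A 7-joint arm with a two-finger parallel gripper is mounted at the origin on the work surface. World frame = base frame: x ahead of the robot, y to its left, z up, the work surface at z = 0. Lengths are in m, angles in degrees, forces in N, time in s.
With the tool pointing down it reaches from about 0.4 to 0.875 m from the base axis. Payload 6.5 kg.
Tool frame: the origin (TCP) lies on the centre line of the jaws, within the pads' length; the fingertips stand 22 mm ahead of it and the grasp point (between the pads) lies 3 mm ahead of it (manip.tcp_to_tips is the distance from the TCP to the fingertips, in m); z points along the fingers, y is the line along which they close (so a half turn about z gives the same grasp; the last joint's range is limited). The gripper opens to 88 mm and grips with 3 to 60 N. Pads are 18 mm wide; open, the fingers measure 123 mm over their backs; the gripper's body (75 mm by 187 mm) begins 45 mm behind the grasp point.
Start: joints at [59.92, 30.733, -0.252, 88.115, 0.149, 61.152, -4.079], TCP at [0.288, -0.583, 0.261] pointing down, gripper open.
Joint ranges: [-154.64, 154.64], [-21.42, 123.67], [-72.66, 72.17], [13.99, 137.28], [-74.86, 254.86], [10.95, 109.41], [-158.01, 158.01]. Speed limits (degrees/s): [136.94, 136.94, 180, 180, 180, 180, 180].

INTERFACE

Orientations are given as [roll, pitch, yaw] about the fixed x, y, z axes, in that order (R = Rz(yaw) Ry(pitch) Rx(roll)).
In Python, from plant import manip gives the robot as it stands. The module is installed in compiled form; this text tells all that it offers.
- The arm moves only by the tool apply_moves, never from a script. Its argument "commands" is a list of rows, each a list of 7 numbers: the shift along the tool's x, y, z in m, then the turn, a rotation vector about the tool's x, y, z in degrees, then the opening, from 0 (shut) to 1 (fully open). In form: [[x, y, z, ax, ay, az, fingers], ...]. A call has 1 to 5 rows; each row shifts and turns the commanded pose from where the row before left it, along the tool's axes as they then stand; what a row does not reach is not made up. A row lasts 1/12 s, in which the tool goes at most 41.7 mm and 7.16 degrees, less where a joint would pass 70% of its speed; a pose out of reach is approached as far as the arm can. A call with a gripper value outside its range is refused whole. The fingers move at their own pace and stop on an object; "grip_force" is the grip in N (left out, the last holds). Time passes only in rows, so rows that do not move let the fingers close. It gives the time, the measured TCP pose, the force, the opening and the grip force at its end, in the units of the state.
- manip.get_obs(): the state, without advancing time (a new reading comes with each control period).
- manip.snapshot(name): name is "scene" or "top"; returns a dict with "img" (384x512x3 uint8, red, green, blue), "fx", "fy", "cx", "cy" (pixels), "position" and "attitude" of the camera in the world. Camera axes: x right, y up, looking along -z (the intrinsics and any distortion apply to the point x, -y, -z); pixel columns grow to the right and rows downward; lengths in m; the calibration is good to about 2 mm. A picture is of the moment at which its call begins. There is no depth.
- manip.close_job(): hands the job in; it is judged then, once.
The state is a dict: "clock": time; "qpos": joint angles; "qd": joint speeds; "joint_efforts": joint torques, N m; "tool_pos": TCP position; "tcp_rot": TCP orientation; "contact_force": force on the tool from outside, world axes, zero at the start; "torque": the same for the moment, N m; "grip_width": finger opening in m; "grip_force": force on a finger pad.
Only numpy, scipy, OpenCV 4.12 (cv2) and the standard library are available. Lean on these libraries where they do the work, as an engineer would, in place of code of your own. Each camera call takes 0.05 s, during which the arm holds its last target. There are 200 camera calls.

## Working session

There is one attempt and no reset: what is moved stays moved. The work goes in short steps, Python scripts to look and compute and a tool call to move; the robot and the scene stay as the last step left them, time stands still between calls to the robot, and variables do not carry over. Pictures are saved under pics/ and viewed, at most 10 in all, crops included, and the job is handed in when it is done.

Besides the shell and the picture viewer there is one more tool, called after "Request:" as name(argument=value, ...), one argument or row to a line, values as JSON. apply_moves: Moves the arm, as the interface text tells. Its arguments: {"type":"object","properties":{"commands":{"type":"array","items":{"type":"array","items":{"type":"number"}}},"grip_force":{"type":"number"}},"required":["commands"]}

```bash
mkdir -p pics; python3 - <<'E'
from plant import manip
import cv2
for n in("scene","top"):
    s=manip.snapshot(n); cv2.imwrite(f"pics/{n}0.png",cv2.resize(s["img"][:,:,::-1],(800,600),interpolation=cv2.INTER_CUBIC))
    print({k:v for k,v in s.items() if k!="img"})
print(manip.get_obs(), manip.tcp_to_tips)
E
```

```text
{'fx': 379.8279505021086, 'fy': 379.8279505021086, 'cx': 253.28575355253264, 'cy': 196.25445294102482, 'position': array([0.73448703, 0.63765802, 0.78267066]), 'attitude': array([ 39.96787452,   0.41683865, 166.67168693])}
{'fx': 479.31590461336754, 'fy': 479.31590461336754, 'cx': 252.09435787325833, 'cy': 188.55598008667894, 'position': array([0.47035073, 0.0809606 , 1.58351814]), 'attitude': array([ 5.20189327e+00, -8.83419007e-02, -9.11226446e+01])}
{'clock': 0.1, 'qpos': array([59.92075729, 30.77371114, -0.25418257, 88.16425796,  0.15061333,
       61.15164022, -4.08050989]), 'qd': array([ 0.01151286, -0.18717019,  0.09954837, -0.16122148, -0.10489537,
        0.01370294, -0.11174125]), 'joint_efforts': array([ 2.12316227e-03, -5.72079349e+01,  9.93278548e-01, -2.52231020e+01,
       -5.62262430e-02,  1.34230198e-02,  3.92941274e-05]), 'tool_pos': array([ 0.28761134, -0.58233227,  0.25992572]), 'tcp_rot': array([-1.79911071e+02,  8.10541885e-03,  2.62900059e+01]), 'contact_force': array([0.12201696, 0.02519768, 0.84061593]), 'torque': array([-0.04328307, -0.03741776, -0.0106333 ]), 'grip_force': 0.0, 'grip_width': 0.088059717393047} 0.022
```

View pics/scene0.png

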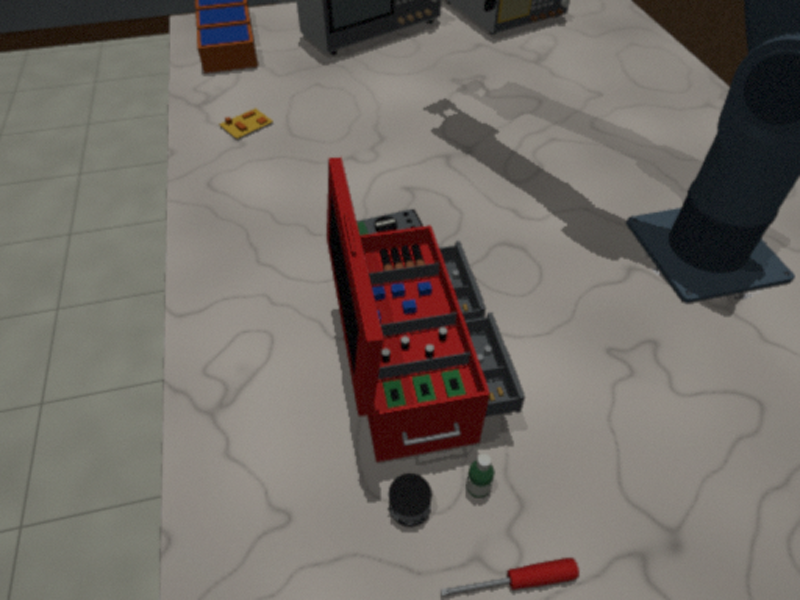

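View pics/top0.png

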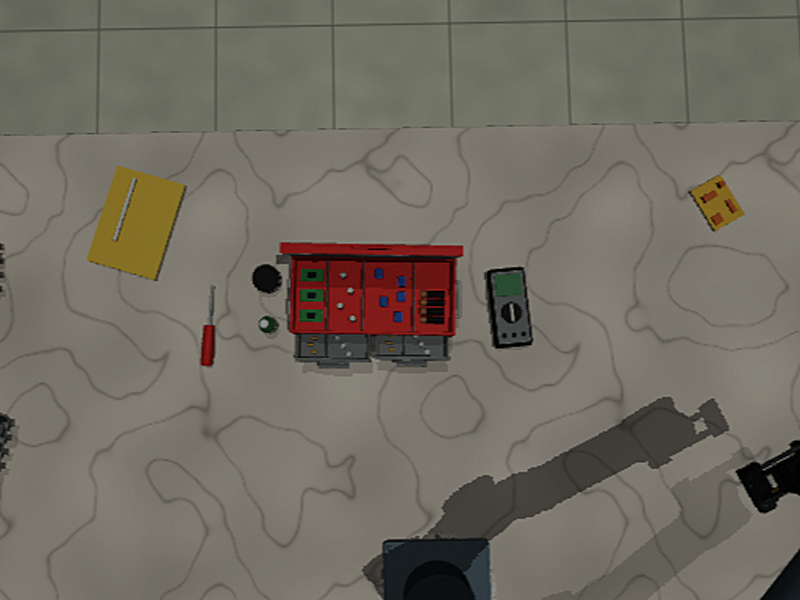

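The top view shows the chest with its rim's front edge at about (290–455, 333), the drawers' fronts at about row 361, and the lid edge at (280–463, 250). The scene view shows the lid leaning slightly, its outer side to the left. I'll zoom in to get exact corners.

```bash
cat > h.py <<'E'
import numpy as np
from scipy.spatial.transform import Rotation as R
CAM={'scene':(379.82795,253.28575,196.25445,[0.73448703,0.63765802,0.78267066],[39.96787452,0.41683865,166.67168693]),
'top':(479.3159,252.09436,188.55598,[0.47035073,0.0809606,1.58351814],[5.20189327,-8.83419007e-02,-91.1226446])}
def proj(n,P):
    f,cx,cy,t,a=CAM[n]; p=R.from_euler('xyz',a,degrees=True).inv().apply(np.atleast_2d(P)-t)
    return np.c_[cx+f*p[:,0]/-p[:,2], cy+f*-p[:,1]/-p[:,2]]
def back(n,uv,z):
    f,cx,cy,t,a=CAM[n]; uv=np.atleast_2d(uv)
    d=R.from_euler('xyz',a,degrees=True).apply(np.c_[(uv[:,0]-cx)/f,-(uv[:,1]-cy)/f,-np.ones(len(uv))])
    return np.array(t)+d*((z-t[2])/d[:,2])[:,None]
E
python3 - <<'E'
import cv2
from plant import manip
for n,(u,v,w,h,k) in {'scene':(200,95,145,210,2.85),'top':(160,150,140,95,5.7)}.items():
    s=manip.snapshot(n)["img"][v:v+h,u:u+w,::-1]
    cv2.imwrite(f"pics/{n}1.png",cv2.resize(s,None,fx=k,fy=k,interpolation=cv2.INTER_CUBIC))
from h import back
print(back('top',[[290*.64,334*.64],[455*.64,332*.64]],.14))
E
```

```text
[[ 0.52945401  0.27769838  0.14      ]
 [ 0.52709636 -0.04013873  0.14      ]]
```

View pics/scene1.png

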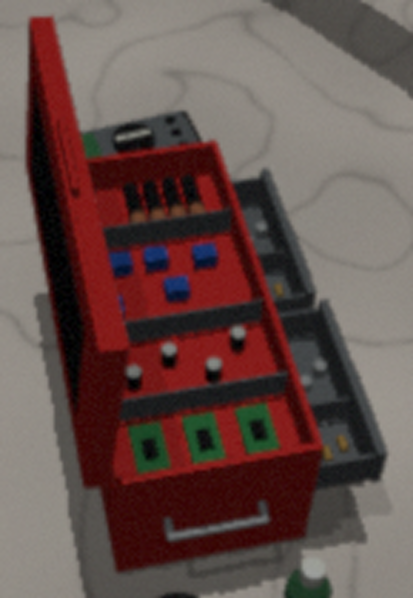

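View pics/top1.png

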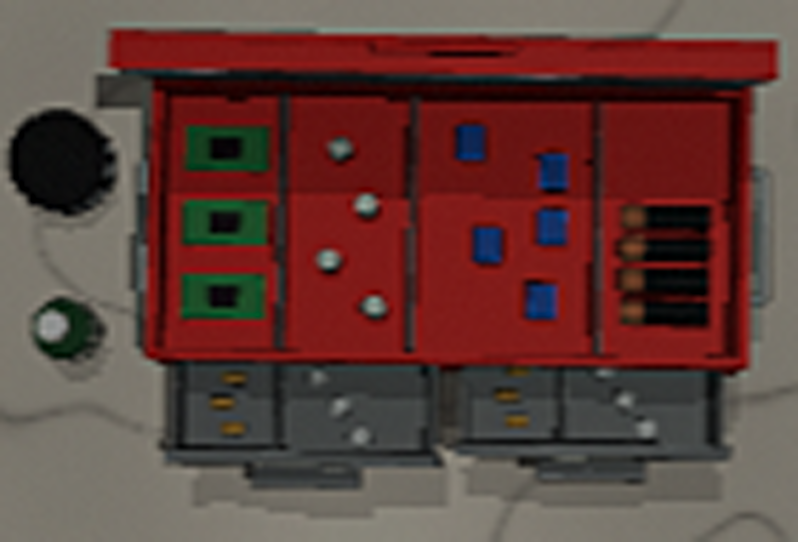

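Crops: the rim's front corners are at (146,360) and (748,370); the lid front edge's outer corners at (110,30) and (778,42), inner at (110,69) and (778,79). The drawer faces are at rows ~465 (left) and ~457 (right). Next I fit the pose from these points.

```bash
cat >> h.py <<'E'
def chestpts(p,L):  # L chest coords (m)
    x,y,yaw=p[:3]; c,s=np.cos(yaw),np.sin(yaw); L=np.atleast_2d(L)
    return np.c_[x+c*L[:,0]-s*L[:,1], y+s*L[:,0]+c*L[:,1], L[:,2]]
def lid(a,r,o,y): # r from hinge toward edge, o outward from inner plane
    return [.075-r*np.cos(a)+o*np.sin(a), y, .14+r*np.sin(a)+o*np.cos(a)]
E
python3 - <<'E'
from h import *
from scipy.optimize import least_squares
T=lambda u,v:('top',(u/5.7+160,v/5.7+150)); S=lambda u,v:('scene',(u/2.85+200,v/2.85+95))
def model(p):
    a,dl,dr=p[3:]
    return [[-.075,.16,.14],[-.075,-.16,.14],lid(a,.15,.018,.16),lid(a,.15,.018,-.16),lid(a,.15,0,.16),lid(a,.15,0,-.16),
     [-.075-dl,.153,.103],[-.075-dl,.004,.103],[-.075-dr,-.004,.103],[-.075-dr,-.153,.103],
     [-.075,.16,.14],[-.075,.16,0],[.075,.16,0],[-.075-dl,.153,.103],[-.075-dr,-.004,.103],[-.075-dr,-.153,.103],[-.075,-.16,.14],lid(a,.15,0,.16),lid(a,.15,.018,.16)]
obs=[T(146,360),T(748,370),T(110,30),T(778,42),T(110,69),T(778,79),T(167,465),T(440,465),T(450,457),T(730,458),
 S(322,450),S(306,540),S(117,570),S(385,460),S(316,297),S(268,172),S(217,143),S(128,347),S(95,347)]
def res(p):
    W=chestpts(p,model(p)); return np.concatenate([proj(n,w)[0]-uv for w,(n,uv) in zip(W,obs)])
r=least_squares(res,[.6,.12,0,1.35,.045,.045],loss='soft_l1')
p=r.x; print(p,np.degrees(p[2]),np.degrees(p[3])); print(res(p).reshape(-1,2).round(1).tolist())
print('fronts',chestpts(p,[[-.075-p[4],.0785,.083],[-.075-p[5],-.0785,.083]]),'hinge',chestpts(p,[[.075,0,.14]]),'edge',chestpts(p,[lid(p[3],.15,.018,0)]))
print('bottle',back('top',(52/5.7+160,323/5.7+150),.085),'spool',back('top',(62/5.7+160,160/5.7+150),.04))
E
```

```text
[ 0.60068869  0.11633294 -0.04136758  1.46205805  0.05295887  0.04654223] -2.3701874894559776 83.76975590216105
[[-0.6, -0.4], [0.1, 0.2], [0.0, -0.4], [0.3, 0.1], [-0.1, -0.6], [0.1, 0.2], [-0.9, -1.0], [-0.4, 0.0], [0.5, -0.6], [-0.2, 0.3], [0.8, -1.0], [-0.8, 0.5], [-0.3, 2.1], [0.3, -2.1], [-0.2, -1.7], [0.1, -1.5], [0.3, -1.5], [-0.0, 0.2], [0.6, 1.3]]
fronts [[0.47608572 0.20005762 0.083     ]
 [0.47600402 0.04292657 0.083     ]] hinge [[0.67562453 0.11323126 0.14      ]] edge [[0.67723822 0.11316447 0.29106751]]
bottle [[0.55488505 0.33655372 0.085     ]] spool [[0.6500166  0.33818694 0.04      ]]
```

```bash
cat > plan.py <<'E'
import numpy as np
from scipy.spatial.transform import Rotation as R, Slerp
def plan(wps,fing=0,start=None):
    """wps: list of (pos, tilt, nrows); yaw fixed to chest. Prints rows in groups of 5."""
    if start is None:
        from plant import manip
        o=manip.get_obs(); start=(o['tool_pos'],R.from_euler('xyz',o['tcp_rot'],degrees=True))
    p,r=start; rows=[]; p=np.array(p)
    for pos,tilt,n in wps:
        g=R.from_euler('z',-2.37,degrees=True)*R.from_euler('x',180,degrees=True)*R.from_euler('y',tilt,degrees=True)
        sl=Slerp([0,1],R.concatenate([r,g])); p0,pos=p,np.array(pos); last=r
        for i in range(1,n+1):
            q=p0+(pos-p0)*i/n; k=sl(i/n)
            rows.append([*last.inv().apply(q-p).round(4),*(last.inv()*k).as_rotvec(degrees=True).round(2),fing]); p,last=q,k
        r=g
    for i in range(0,len(rows),5): print([[float(x) for x in w] for w in rows[i:i+5]])
E
python3 -c "
from plan import *
plan([((.50,-.30,.26),0,8),((.45,-.02,.22),20,8),((.430,.044,.106),20,4)])"
```

```text
[[0.0394, -0.0199, 0.0, -0.01, 0.0, 3.58, 0.0], [0.0381, -0.0223, 0.0, -0.01, 0.0, 3.58, 0.0], [0.0366, -0.0247, 0.0, -0.01, 0.0, 3.58, 0.0], [0.035, -0.0269, 0.0, -0.01, 0.0, 3.58, 0.0], [0.0333, -0.029, 0.0, -0.01, 0.0, 3.58, 0.0]]
[[0.0314, -0.0311, 0.0, -0.01, 0.0, 3.58, 0.0], [0.0294, -0.033, 0.0, -0.01, 0.0, 3.58, 0.0], [0.0273, -0.0347, 0.0, -0.01, 0.0, 3.58, 0.0], [-0.0077, -0.0347, 0.005, 0.0, 2.5, 0.0, 0.0], [-0.0079, -0.0347, 0.0047, 0.0, 2.5, -0.0, 0.0]]
[[-0.0081, -0.0347, 0.0043, 0.0, 2.5, 0.0, 0.0], [-0.0083, -0.0347, 0.004, 0.0, 2.5, -0.0, 0.0], [-0.0084, -0.0347, 0.0036, -0.0, 2.5, -0.0, 0.0], [-0.0086, -0.0347, 0.0032, 0.0, 2.5, 0.0, 0.0], [-0.0087, -0.0347, 0.0028, 0.0, 2.5, -0.0, 0.0]]
[[-0.0088, -0.0347, 0.0025, -0.0, 2.5, 0.0, 0.0], [-0.0151, -0.0158, 0.0248, 0.0, 0.0, 0.0, 0.0], [-0.0151, -0.0158, 0.0248, 0.0, 0.0, 0.0, 0.0], [-0.0151, -0.0158, 0.0248, 0.0, 0.0, 0.0, 0.0], [-0.0151, -0.0158, 0.0248, 0.0, 0.0, 0.0, 0.0]]
```

Request:
apply_moves(
  commands=[
    [0.039,-0.02,0,0,0,3.58,0],
    [0.038,-0.022,0,0,0,3.58,0],
    [0.037,-0.025,0,0,0,3.58,0],
    [0.035,-0.027,0,0,0,3.58,0],
    [0.033,-0.029,0,0,0,3.58,0],
  ],
)

```text
clock: 0.62
tool_pos: [0.4135, -0.4143, 0.2607]
tcp_rot: [-180.0, -0.0, 8.2]
contact_force: [0.9, -0.6, -0.2]
grip_width: 0.0567
grip_force: 0.0
```

Request:
apply_moves(
  commands=[
    [0.031,-0.031,0,0,0,3.58,0],
    [0.029,-0.033,0,0,0,3.58,0],
    [0.027,-0.035,0,0,0,3.58,0],
    [-0.008,-0.035,0.005,0,2.5,0,0],
    [-0.008,-0.035,0.005,0,2.5,0,0],
  ],
)

```text
clock: 1.03
tool_pos: [0.4763, -0.2423, 0.2502]
tcp_rot: [-180.0, -5.2, -2.2]
contact_force: [-0.8, 0.3, 0.3]
grip_width: 0.0236
grip_force: 0.0
```

Request:
apply_moves(
  commands=[
    [-0.008,-0.035,0.004,0,2.5,0,0],
    [-0.008,-0.035,0.004,0,2.5,0,0],
    [-0.008,-0.035,0.004,0,2.5,0,0],
    [-0.009,-0.035,0.003,0,2.5,0,0],
    [-0.009,-0.035,0.003,0,2.5,0,0],
  ],
)

```text
clock: 1.45
tool_pos: [0.4425, -0.0671, 0.2253]
tcp_rot: [-180.0, -17.7, -2.4]
contact_force: [1.0, 0.4, -0.3]
grip_width: 0.0007
grip_force: 0.0
```

```bash
python3 -c "
from plan import *
from plant import manip
o=manip.get_obs(); print(o['clock'],o['tool_pos'],o['tcp_rot'],o['qpos'],o['grip_width'],o['contact_force'])
plan([((.430,.044,.106),20,5),((.455,.043,.106),20,3),((.505,.041,.106),20,12)])"
```

```text
1.45 [ 0.44254828 -0.06707707  0.2253389 ] [-179.95387465  -17.66422445   -2.38261348] [ 10.02214354   6.63590885  -7.42842713 131.56896869   1.68521899
  24.19445541 -91.02945278] 0.0007444355316908405 [ 1.02193084  0.41704349 -0.3160823 ]
[[-0.0105, -0.0221, 0.0217, -0.01, 0.47, -0.0, 0.0], [-0.0107, -0.0221, 0.0216, -0.01, 0.47, -0.0, 0.0], [-0.0109, -0.0221, 0.0215, -0.01, 0.47, -0.0, 0.0], [-0.011, -0.0221, 0.0214, -0.01, 0.47, -0.0, 0.0], [-0.0112, -0.0221, 0.0214, -0.01, 0.47, -0.0, 0.0]]
[[0.0078, -0.0, 0.0029, 0.0, 0.0, 0.0, 0.0], [0.0078, -0.0, 0.0029, 0.0, 0.0, 0.0, 0.0], [0.0078, -0.0, 0.0029, 0.0, 0.0, 0.0, 0.0], [0.0039, -0.0, 0.0014, 0.0, 0.0, 0.0, 0.0], [0.0039, -0.0, 0.0014, 0.0, 0.0, 0.0, 0.0]]
[[0.0039, -0.0, 0.0014, 0.0, 0.0, 0.0, 0.0], [0.0039, -0.0, 0.0014, 0.0, 0.0, 0.0, 0.0], [0.0039, -0.0, 0.0014, 0.0, 0.0, 0.0, 0.0], [0.0039, -0.0, 0.0014, 0.0, 0.0, 0.0, 0.0], [0.0039, -0.0, 0.0014, 0.0, 0.0, 0.0, 0.0]]
[[0.0039, -0.0, 0.0014, 0.0, 0.0, 0.0, 0.0], [0.0039, -0.0, 0.0014, 0.0, 0.0, 0.0, 0.0], [0.0039, -0.0, 0.0014, 0.0, 0.0, 0.0, 0.0], [0.0039, -0.0, 0.0014, 0.0, 0.0, 0.0, 0.0], [0.0039, -0.0, 0.0014, 0.0, 0.0, 0.0, 0.0]]
```

Request:
apply_moves(
  commands=[
    [-0.0085,-0.022,0.0224,0,0.4,0,0],
    [-0.0087,-0.022,0.0223,0,0.4,0,0],
    [-0.009,-0.022,0.0222,0,0.4,0,0],
    [-0.009,-0.022,0.022,0,0.4,0,0],
    [-0.0092,-0.022,0.022,0,0.4,0,0],
  ],
)

```text
clock: 1.87
tool_pos: [0.4404, 0.0015, 0.1438]
tcp_rot: [179.0, -18.5, -2.2]
contact_force: [0.3, 0.6, 0.9]
grip_width: 0.0005
grip_force: 0.0
```

Request:
apply_moves(
  commands=[
    [0.004,0,0.0014,0,0,0,0],
    [0.004,0,0.0014,0,0,0,0],
    [0.004,0,0.0014,0,0,0,0],
    [0.004,0,0.0014,0,0,0,0],
    [0.004,0,0.0014,0,0,0,0],
  ],
)

```text
clock: 2.28
tool_pos: [0.4631, -0.0014, 0.145]
tcp_rot: [179.0, -18.6, -2.4]
contact_force: [-0.0, 0.1, 1.0]
grip_width: 0.0007
grip_force: 0.0
```

Request:
apply_moves(
  commands=[
    [0.004,0,0.0014,0,0,0,0],
    [0.004,0,0.0014,0,0,0,0],
    [0.004,0,0.0014,0,0,0,0],
    [0.004,0,0.0014,0,0,0,0],
    [0.004,0,0.0014,0,0,0,0],
  ],
)

```text
clock: 2.7
tool_pos: [0.4837, -0.0018, 0.1441]
tcp_rot: [179.0, -18.5, -2.3]
contact_force: [-0.1, 0.2, 0.1]
grip_width: 0.0005
grip_force: 0.0
```

```bash
python3 -c "
from plan import *
plan([((.443,.03,.145),20,5),((.443,.043,.106),20,5),((.483,.042,.106),20,10)])"
```

```text
[[-0.0079, -0.006, -0.0029, 0.2, 0.29, 0.01, 0.0], [-0.0079, -0.006, -0.003, 0.2, 0.29, 0.01, 0.0], [-0.0079, -0.006, -0.003, 0.2, 0.29, 0.01, 0.0], [-0.0079, -0.006, -0.003, 0.2, 0.29, 0.01, 0.0], [-0.0079, -0.006, -0.003, 0.2, 0.29, 0.01, 0.0]]
[[-0.0028, -0.0026, 0.0073, 0.0, 0.0, 0.0, 0.0], [-0.0028, -0.0026, 0.0073, 0.0, 0.0, 0.0, 0.0], [-0.0028, -0.0026, 0.0073, 0.0, 0.0, 0.0, 0.0], [-0.0028, -0.0026, 0.0073, 0.0, 0.0, 0.0, 0.0], [-0.0028, -0.0026, 0.0073, 0.0, 0.0, 0.0, 0.0]]
[[0.0038, -0.0001, 0.0014, 0.0, 0.0, 0.0, 0.0], [0.0038, -0.0001, 0.0014, 0.0, 0.0, 0.0, 0.0], [0.0038, -0.0001, 0.0014, 0.0, 0.0, 0.0, 0.0], [0.0038, -0.0001, 0.0014, 0.0, 0.0, 0.0, 0.0], [0.0038, -0.0001, 0.0014, 0.0, 0.0, 0.0, 0.0]]
[[0.0038, -0.0001, 0.0014, 0.0, 0.0, 0.0, 0.0], [0.0038, -0.0001, 0.0014, 0.0, 0.0, 0.0, 0.0], [0.0038, -0.0001, 0.0014, 0.0, 0.0, 0.0, 0.0], [0.0038, -0.0001, 0.0014, 0.0, 0.0, 0.0, 0.0], [0.0038, -0.0001, 0.0014, 0.0, 0.0, 0.0, 0.0]]
```

Request:
apply_moves(
  commands=[
    [-0.008,-0.006,-0.003,0.2,0.3,0,0],
    [-0.008,-0.006,-0.003,0.2,0.3,0,0],
    [-0.008,-0.006,-0.003,0.2,0.3,0,0],
    [-0.008,-0.006,-0.003,0.2,0.3,0,0],
    [-0.008,-0.006,-0.003,0.2,0.3,0,0],
  ],
)

```text
clock: 3.12
tool_pos: [0.4419, 0.0305, 0.1449]
tcp_rot: [-180.0, -20.1, -2.3]
contact_force: [-5.4, 1.6, -0.6]
grip_width: 0.0001
grip_force: 0.0
```

Request:
apply_moves(
  commands=[
    [-0.0028,-0.0026,0.0073,0,0,0,0],
    [-0.0028,-0.0026,0.0073,0,0,0,0],
    [-0.0028,-0.0026,0.0073,0,0,0,0],
    [-0.0028,-0.0026,0.0073,0,0,0,0],
    [-0.0028,-0.0026,0.0073,0,0,0,0],
  ],
)

```text
clock: 3.53
tool_pos: [0.4366, 0.0408, 0.13]
tcp_rot: [179.7, -18.5, -2.2]
contact_force: [0.1, 0.4, -0.3]
grip_width: 0.0004
grip_force: 0.0
```

```bash
python3 -c "
from plan import *
from plant import manip
o=manip.get_obs(); print(o['qpos'].round(1),o['contact_force'])
plan([((.447,.043,.121),10,5),((.447,.043,.106),10,3)])"
```

```text
[  -7.    18.5   -9.3  137.3   52.2   11.  -158. ] [ 0.05962248  0.41319946 -0.28973809]
[[0.0014, -0.0005, 0.0024, 0.05, -1.69, 0.03, 0.0], [0.0015, -0.0005, 0.0023, 0.05, -1.69, 0.03, 0.0], [0.0015, -0.0005, 0.0023, 0.05, -1.69, 0.03, 0.0], [0.0016, -0.0005, 0.0022, 0.05, -1.69, 0.03, 0.0], [0.0017, -0.0005, 0.0022, 0.05, -1.69, 0.03, 0.0]]
[[-0.0009, -0.0, 0.0049, 0.0, 0.0, 0.0, 0.0], [-0.0009, -0.0, 0.0049, 0.0, 0.0, 0.0, 0.0], [-0.0009, -0.0, 0.0049, 0.0, 0.0, 0.0, 0.0]]
```

```bash
python3 -c "
from plan import *
plan([((.47,.02,.20),0,5)])"
```

```text
[[0.0109, 0.004, -0.0111, 0.05, -3.69, 0.03, 0.0], [0.0102, 0.0039, -0.0118, 0.05, -3.69, 0.03, 0.0], [0.0094, 0.0039, -0.0124, 0.05, -3.69, 0.03, 0.0], [0.0086, 0.0039, -0.013, 0.05, -3.69, 0.03, 0.0], [0.0077, 0.0039, -0.0135, 0.05, -3.69, 0.03, 0.0]]
```

Request:
apply_moves(
  commands=[
    [0.011,0.004,-0.011,0,-3.7,0,0],
    [0.01,0.004,-0.012,0,-3.7,0,0],
    [0.0095,0.004,-0.0125,0,-3.7,0,0],
    [0.0085,0.004,-0.013,0,-3.7,0,0],
    [0.008,0.004,-0.0135,0,-3.7,0,0],
  ],
)

```text
clock: 3.95
tool_pos: [0.4658, 0.0202, 0.1929]
tcp_rot: [179.3, -2.4, -2.5]
contact_force: [0.3, -0.1, -0.4]
grip_width: 0.0006
grip_force: 0.0
```

```bash
python3 -c "
from plan import *
from plant import manip
o=manip.get_obs(); print(o['qpos'].round(1),o['tool_pos'],o['tcp_rot'])
plan([((.449,.043,.15),0,5),((.449,.043,.108),5,5)])"
```

```text
[  19.6   21.   -33.6  118.7   18.9   42.9 -118.3] [0.46580153 0.02019477 0.19287605] [179.29223292  -2.4084042   -2.48667578]
[[-0.0039, -0.0045, 0.0084, 0.14, -0.48, -0.03, 0.0], [-0.0038, -0.0045, 0.0084, 0.14, -0.48, -0.03, 0.0], [-0.0038, -0.0045, 0.0084, 0.14, -0.48, -0.03, 0.0], [-0.0037, -0.0045, 0.0085, 0.14, -0.48, -0.03, 0.0], [-0.0036, -0.0044, 0.0085, 0.14, -0.48, -0.03, 0.0]]
[[0.0, -0.0, 0.0084, 0.0, 1.0, 0.0, 0.0], [-0.0001, -0.0, 0.0084, 0.0, 1.0, -0.0, 0.0], [-0.0003, -0.0, 0.0084, 0.0, 1.0, 0.0, 0.0], [-0.0004, -0.0, 0.0084, 0.0, 1.0, 0.0, 0.0], [-0.0006, -0.0, 0.0084, 0.0, 1.0, 0.0, 0.0]]
```

Request:
apply_moves(
  commands=[
    [-0.003,-0.0045,0.0084,0.14,-0.4,0,0],
    [-0.003,-0.0045,0.0084,0.14,-0.4,0,0],
    [-0.003,-0.0045,0.0084,0.14,-0.4,0,0],
    [-0.003,-0.0045,0.0084,0.14,-0.4,0,0],
    [-0.003,-0.0045,0.0084,0.14,-0.4,0,0],
  ],
)

```text
clock: 4.37
tool_pos: [0.4514, 0.0434, 0.1476]
tcp_rot: [179.8, -0.5, -2.4]
contact_force: [-0.2, 0.9, -0.1]
grip_width: 0.0005
grip_force: 0.0
```

Request:
apply_moves(
  commands=[
    [0,0,0.0085,0,1,0,0],
    [0,0,0.0085,0,1,0,0],
    [0,0,0.0085,0,1,0,0],
    [0,0,0.0085,0,1,0,0],
    [0,0,0.0085,0,1,0,0],
  ],
)

```text
clock: 4.78
tool_pos: [0.454, 0.0432, 0.1055]
tcp_rot: [179.9, -5.6, -2.4]
contact_force: [-0.1, -0.7, 0.3]
grip_width: 0.0005
grip_force: 0.0
```

```bash
python3 -c "
from plan import *
from plant import manip
o=manip.get_obs(); print(o['qpos'].round(1),o['tool_pos'],o['tcp_rot'])
plan([((.495,.042,.108),10,10)])"
```

```text
[   9.7   27.6  -26.   125.6   30.5   27.  -132.5] [0.45400185 0.04318384 0.10553894] [179.85613758  -5.59370958  -2.35997726]
[[0.0041, -0.0001, 0.0002, 0.01, 0.44, 0.0, 0.0], [0.0041, -0.0001, 0.0002, 0.01, 0.44, 0.0, 0.0], [0.0041, -0.0001, 0.0002, 0.01, 0.44, 0.0, 0.0], [0.0041, -0.0001, 0.0002, 0.01, 0.44, 0.0, 0.0], [0.0041, -0.0001, 0.0003, 0.01, 0.44, 0.0, 0.0]]
[[0.0041, -0.0001, 0.0003, 0.01, 0.44, 0.0, 0.0], [0.0041, -0.0001, 0.0003, 0.01, 0.44, 0.0, 0.0], [0.0041, -0.0001, 0.0004, 0.01, 0.44, 0.0, 0.0], [0.0041, -0.0001, 0.0004, 0.01, 0.44, 0.0, 0.0], [0.0041, -0.0001, 0.0004, 0.01, 0.44, 0.0, 0.0]]
```

Request:
apply_moves(
  commands=[
    [0.004,0,0.0002,0,0.44,0,0],
    [0.004,0,0.0002,0,0.44,0,0],
    [0.004,0,0.0002,0,0.44,0,0],
    [0.004,0,0.0002,0,0.44,0,0],
    [0.004,0,0.0002,0,0.44,0,0],
  ],
)

```text
clock: 5.2
tool_pos: [0.4755, 0.0417, 0.1082]
tcp_rot: [179.8, -7.9, -2.4]
contact_force: [-1.7, 0.9, -1.2]
grip_width: 0.0007
grip_force: 0.9
```

Request:
apply_moves(
  commands=[
    [0.004,0,0.0003,0,0.44,0,0],
    [0.004,0,0.0003,0,0.44,0,0],
    [0.004,0,0.0003,0,0.44,0,0],
    [0.004,0,0.0003,0,0.44,0,0],
    [0.004,0,0.0003,0,0.44,0,0],
  ],
)

```text
clock: 5.62
tool_pos: [0.4957, 0.0406, 0.1098]
tcp_rot: [179.8, -10.1, -2.4]
contact_force: [-1.2, -0.2, -1.1]
grip_width: 0.0002
grip_force: 0.9
```

Request:
apply_moves(
  commands=[
    [0.002,0,0.0006,0,0,0,0],
    [0.002,0,0.0006,0,0,0,0],
    [0.002,0,0.0006,0,0,0,0],
    [0.002,0,0.0006,0,0,0,0],
    [0.002,0,0.0006,0,0,0,0],
  ],
)

```text
clock: 6.03
tool_pos: [0.5061, 0.0404, 0.1086]
tcp_rot: [179.8, -10.1, -2.4]
contact_force: [-1.6, 0.7, 1.1]
grip_width: 0.0006
grip_force: 0.8
```

Request:
apply_moves(
  commands=[
    [0.0007,0,0.0001,0,0,0,0],
    [0.0007,0,0.0001,0,0,0,0],
    [0.0007,0,0.0001,0,0,0,0],
  ],
)

```text
clock: 6.28
tool_pos: [0.5079, 0.0403, 0.1086]
tcp_rot: [179.8, -10.1, -2.4]
contact_force: [-2.5, -0.3, 0.0]
grip_width: 0.0005
grip_force: 0.8
```

Request:
apply_moves(
  commands=[
    [0.0007,0,0.0001,0,0,0,0],
    [0.0007,0,0.0001,0,0,0,0],
    [0.0007,0,0.0001,0,0,0,0],
  ],
)

```text
clock: 6.53
tool_pos: [0.5099, 0.0402, 0.1086]
tcp_rot: [179.8, -10.1, -2.4]
contact_force: [-1.8, -0.2, 1.3]
grip_width: 0.0007
grip_force: 0.8
```

Request:
apply_moves(
  commands=[
    [0.0007,0,0.0001,0,0,0,0],
    [0.0007,0,0.0001,0,0,0,0],
  ],
)

```text
clock: 6.7
tool_pos: [0.5113, 0.0401, 0.1087]
tcp_rot: [179.8, -10.1, -2.4]
contact_force: [-1.4, 1.4, 0.8]
grip_width: 0.0003
grip_force: 0.8
```

Request:
apply_moves(
  commands=[
    [0.0007,0,0.0001,0,0,0,0],
    [0.0007,0,0.0001,0,0,0,0],
  ],
)

```text
clock: 6.87
tool_pos: [0.5121, 0.0401, 0.1086]
tcp_rot: [179.8, -10.0, -2.4]
contact_force: [-5.3, 2.5, 4.5]
grip_width: 0.0005
grip_force: 2.7
```

Request:
apply_moves(
  commands=[
    [0.0004,0,0.0001,0,0,0,0],
  ],
)

```text
clock: 6.95
tool_pos: [0.5122, 0.0401, 0.1085]
tcp_rot: [179.8, -10.0, -2.4]
contact_force: [-7.4, 0.7, 4.3]
grip_width: 0.0003
grip_force: 3.2
```

Request:
apply_moves(
  commands=[
    [-0.008,0,-0.001,0,-1,0,0],
    [-0.012,0,-0.001,0,-1,0,0],
    [-0.015,0,-0.001,0,-1,0,0],
    [-0.012,-0.01,-0.01,0,-1,0,0],
    [-0.008,-0.02,-0.015,0,-1,0,0],
  ],
)

```text
clock: 7.37
tool_pos: [0.4533, 0.07, 0.1275]
tcp_rot: [179.7, -4.7, -2.6]
contact_force: [1.1, -0.5, 0.5]
grip_width: 0.0005
grip_force: 0.0
```

```bash
python3 -c "
from plan import *
from plant import manip
o=manip.get_obs(); print(o['qpos'].round(1),o['tool_pos'],o['tcp_rot'])
plan([((.45,.195,.125),5,5),((.455,.2,.106),5,2),((.498,.1985,.107),10,9)])"
```

```text
[   8.4   25.8  -28.6  123.9   27.4   31.6 -133.2] [0.45334112 0.07002006 0.12754684] [179.68349791  -4.70756092  -2.63578267]
[[-0.0019, -0.0249, 0.0002, 0.07, 0.06, -0.05, 0.0], [-0.0018, -0.0249, 0.0002, 0.07, 0.06, -0.05, 0.0], [-0.0018, -0.0249, 0.0003, 0.07, 0.06, -0.05, 0.0], [-0.0018, -0.0249, 0.0003, 0.07, 0.06, -0.05, 0.0], [-0.0018, -0.0249, 0.0003, 0.07, 0.06, -0.05, 0.0]]
[[0.0016, -0.0026, 0.0097, 0.0, 0.0, 0.0, 0.0], [0.0016, -0.0026, 0.0097, 0.0, 0.0, 0.0, 0.0], [0.0048, -0.0, 0.0003, 0.0, 0.56, 0.0, 0.0], [0.0048, -0.0, 0.0004, 0.0, 0.56, 0.0, 0.0], [0.0048, -0.0, 0.0004, -0.0, 0.56, 0.0, 0.0]]
[[0.0048, -0.0, 0.0004, 0.0, 0.56, -0.0, 0.0], [0.0048, -0.0, 0.0005, 0.0, 0.56, -0.0, 0.0], [0.0048, -0.0, 0.0005, -0.0, 0.56, 0.0, 0.0], [0.0047, -0.0, 0.0006, 0.0, 0.56, -0.0, 0.0], [0.0047, -0.0, 0.0006, -0.0, 0.56, 0.0, 0.0]]
[[0.0047, -0.0, 0.0007, 0.0, 0.56, 0.0, 0.0]]
```

Request:
apply_moves(
  commands=[
    [-0.0018,-0.025,0.0002,0,0,0,0],
    [-0.0018,-0.025,0.0002,0,0,0,0],
    [-0.0018,-0.025,0.0002,0,0,0,0],
    [-0.0018,-0.025,0.0002,0,0,0,0],
    [-0.0018,-0.025,0.0002,0,0,0,0],
  ],
)

```text
clock: 7.78
tool_pos: [0.4522, 0.1985, 0.1266]
tcp_rot: [179.8, -5.0, -2.5]
contact_force: [0.7, 0.6, -0.1]
grip_width: 0.0004
grip_force: 0.0
```

Request:
apply_moves(
  commands=[
    [0.0015,-0.0026,0.0097,0,0,0,0],
    [0.0015,-0.0026,0.0097,0,0,0,0],
    [0.004,0,0.0003,0,0.56,0,0],
    [0.004,0,0.0003,0,0.56,0,0],
    [0.004,0,0.0003,0,0.56,0,0],
  ],
)

```text
clock: 8.2
tool_pos: [0.4698, 0.2005, 0.1073]
tcp_rot: [179.7, -6.7, -2.5]
contact_force: [-1.7, -0.5, -1.5]
grip_width: 0.0003
grip_force: 0.9
```

Request:
apply_moves(
  commands=[
    [0.004,0,0.0005,0,0.4,0,0],
    [0.004,0,0.0005,0,0.4,0,0],
    [0.004,0,0.0005,0,0.4,0,0],
    [0.004,0,0.0005,0,0.4,0,0],
    [0.004,0,0.0005,0,0.4,0,0],
  ],
)

```text
clock: 8.62
tool_pos: [0.4908, 0.201, 0.1081]
tcp_rot: [179.8, -8.8, -2.5]
contact_force: [-1.7, -1.4, -0.9]
grip_width: 0.0005
grip_force: 0.8
```

Request:
apply_moves(
  commands=[
    [0.004,0,0.0006,0,0.2,0,0],
    [0.004,0,0.0006,0,0.2,0,0],
    [0.003,0,0.0006,0,0.2,0,0],
    [0.003,0,0.0006,0,0.2,0,0],
    [0.003,0,0.0006,0,0.2,0,0],
  ],
)

```text
clock: 9.03
tool_pos: [0.508, 0.2006, 0.1078]
tcp_rot: [179.8, -9.8, -2.4]
contact_force: [-1.2, -0.4, 0.7]
grip_width: 0.0006
grip_force: 0.8
```

Request:
apply_moves(
  commands=[
    [0.002,0,0.0004,0,0,0,0],
    [0.0015,0,0.0003,0,0,0,0],
    [0.001,0,0.0002,0,0,0,0],
  ],
)

```text
clock: 9.28
tool_pos: [0.5125, 0.2005, 0.1077]
tcp_rot: [179.9, -9.8, -2.4]
contact_force: [-2.1, -0.2, 1.3]
grip_width: 0.0006
grip_force: 0.8
```

Request:
apply_moves(
  commands=[
    [0.0008,0,0.0001,0,0,0,0],
    [0.0007,0,0.0001,0,0,0,0],
    [0.0007,0,0.0001,0,0,0,0],
    [0.0007,0,0.0001,0,0,0,0],
  ],
)

```text
clock: 9.62
tool_pos: [0.5151, 0.2004, 0.1077]
tcp_rot: [179.8, -9.7, -2.4]
contact_force: [-1.6, -1.3, 0.3]
grip_width: 0.0007
grip_force: 0.8
```

Request:
apply_moves(
  commands=[
    [0.0007,0,0.0001,0,0,0,0],
    [0.0007,0,0.0001,0,0,0,0],
  ],
)

```text
clock: 9.78
tool_pos: [0.5166, 0.2003, 0.1077]
tcp_rot: [179.9, -9.7, -2.4]
contact_force: [-1.2, -0.6, -0.1]
grip_width: 0.0002
grip_force: 0.8
```

Request:
apply_moves(
  commands=[
    [0.0007,0,0.0001,0,0,0,0],
    [0.0007,0,0.0001,0,0,0,0],
  ],
)

```text
clock: 9.95
tool_pos: [0.5179, 0.2002, 0.1077]
tcp_rot: [179.8, -9.7, -2.4]
contact_force: [-3.0, 0.1, 0.9]
grip_width: 0.0001
grip_force: 1.5
```

Request:
apply_moves(
  commands=[
    [0.0006,0,0.0001,0,0,0,0],
  ],
)

```text
clock: 10.03
tool_pos: [0.5181, 0.2002, 0.1076]
tcp_rot: [179.8, -9.7, -2.4]
contact_force: [-5.0, 0.0, 2.8]
grip_width: 0.0002
grip_force: 2.5
```

Request:
apply_moves(
  commands=[
    [0.0003,0,0.0001,0,0,0,0],
  ],
)

```text
clock: 10.12
tool_pos: [0.5181, 0.2003, 0.1076]
tcp_rot: [179.8, -9.7, -2.4]
contact_force: [-6.5, 0.2, 4.4]
grip_width: 0.0005
grip_force: 3.0
```

Request:
apply_moves(
  commands=[
    [-0.008,0,-0.001,0,-1,0,0],
    [-0.015,0,-0.001,0,-1,0,0],
    [-0.02,0,-0.001,0,-1,0,0],
    [-0.01,0,-0.02,0,-1,0,0],
    [0,0,-0.03,0,-1,0,0],
  ],
)

```text
clock: 10.53
tool_pos: [0.4557, 0.202, 0.1509]
tcp_rot: [179.7, -4.3, -2.3]
contact_force: [-0.2, -0.3, -0.2]
grip_width: 0.0005
grip_force: 0.0
```

```bash
python3 -c "
from plan import *
from plant import manip
o=manip.get_obs(); print(o['qpos'].round(1),o['tool_pos'],o['tcp_rot'])
plan([((.47,.18,.40),0,8),((.73,.113,.40),0,9)])"
```

```text
[  -6.4   27.   -29.8  117.1   25.8   38.6 -145.6] [0.45574086 0.20203427 0.15088915] [179.66555147  -4.2692132   -2.2791204 ]
[[0.0042, 0.0029, -0.0309, 0.04, -0.53, 0.01, 0.0], [0.0039, 0.0028, -0.0309, 0.04, -0.53, 0.01, 0.0], [0.0036, 0.0028, -0.031, 0.04, -0.53, 0.01, 0.0], [0.0033, 0.0028, -0.031, 0.04, -0.53, 0.01, 0.0], [0.0031, 0.0028, -0.031, 0.04, -0.53, 0.01, 0.0]]
[[0.0028, 0.0027, -0.0311, 0.04, -0.53, 0.01, 0.0], [0.0025, 0.0027, -0.0311, 0.04, -0.53, 0.01, 0.0], [0.0022, 0.0027, -0.0311, 0.04, -0.53, 0.01, 0.0], [0.0292, 0.0062, 0.0, 0.0, 0.0, 0.0, 0.0], [0.0292, 0.0062, 0.0, 0.0, 0.0, 0.0, 0.0]]
[[0.0292, 0.0062, 0.0, 0.0, 0.0, 0.0, 0.0], [0.0292, 0.0062, 0.0, 0.0, 0.0, 0.0, 0.0], [0.0292, 0.0062, 0.0, 0.0, 0.0, 0.0, 0.0], [0.0292, 0.0062, 0.0, 0.0, 0.0, 0.0, 0.0], [0.0292, 0.0062, 0.0, 0.0, 0.0, 0.0, 0.0]]
[[0.0292, 0.0062, 0.0, 0.0, 0.0, 0.0, 0.0], [0.0292, 0.0062, 0.0, 0.0, 0.0, 0.0, 0.0]]
```

Request:
apply_moves(
  commands=[
    [0.004,0.003,-0.031,0,-0.53,0,0],
    [0.004,0.003,-0.031,0,-0.53,0,0],
    [0.0035,0.003,-0.031,0,-0.53,0,0],
    [0.0035,0.003,-0.031,0,-0.53,0,0],
    [0.003,0.003,-0.031,0,-0.53,0,0],
  ],
)

```text
clock: 10.95
tool_pos: [0.4672, 0.1877, 0.3104]
tcp_rot: [179.9, -2.0, -2.4]
contact_force: [1.1, -0.1, -0.0]
grip_width: 0.0004
grip_force: 0.0
```

Request:
apply_moves(
  commands=[
    [0.003,0.003,-0.031,0,-0.53,0,0],
    [0.0025,0.003,-0.031,0,-0.53,0,0],
    [0.002,0.003,-0.031,0,-0.53,0,0],
    [0,0,0,0,0,0,0],
  ],
)

```text
clock: 11.28
tool_pos: [0.4746, 0.1797, 0.4077]
tcp_rot: [-180.0, -1.0, -2.5]
contact_force: [0.4, -0.0, -0.2]
grip_width: 0.0001
grip_force: 0.0
```

```bash
python3 -c "
from plan import *
from plant import manip
import cv2
o=manip.get_obs(); print(o['qpos'].round(1),o['tool_pos'],o['tcp_rot'])
a=manip.snapshot('top')['img'][140:260,150:310,::-1]
cv2.imwrite('pics/top2.png',cv2.resize(a,None,fx=5,fy=5,interpolation=cv2.INTER_CUBIC))
plan([((.73,.113,.40),0,9),((.716,.113,.275),0,6)])"
```

```text
[   5.4   11.6  -36.6   97.2    7.8   72.7 -125.4] [0.47461895 0.1796537  0.40769249] [-179.96711491   -0.97217994   -2.51577313]
[[0.0288, 0.0061, 0.0009, 0.0, -0.09, -0.01, 0.0], [0.0288, 0.0061, 0.0009, 0.0, -0.09, -0.01, 0.0], [0.0288, 0.0061, 0.0008, 0.0, -0.09, -0.01, 0.0], [0.0288, 0.0062, 0.0008, 0.0, -0.09, -0.01, 0.0], [0.0288, 0.0062, 0.0008, 0.0, -0.09, -0.01, 0.0]]
[[0.0288, 0.0062, 0.0007, 0.0, -0.09, -0.01, 0.0], [0.0288, 0.0062, 0.0007, 0.0, -0.09, -0.01, 0.0], [0.0288, 0.0062, 0.0006, 0.0, -0.09, -0.01, 0.0], [0.0288, 0.0062, 0.0006, 0.0, -0.09, -0.01, 0.0], [-0.0023, 0.0001, 0.0208, 0.0, 0.0, 0.0, 0.0]]
[[-0.0023, 0.0001, 0.0208, 0.0, 0.0, 0.0, 0.0], [-0.0023, 0.0001, 0.0208, 0.0, 0.0, 0.0, 0.0], [-0.0023, 0.0001, 0.0208, 0.0, 0.0, 0.0, 0.0], [-0.0023, 0.0001, 0.0208, 0.0, 0.0, 0.0, 0.0], [-0.0023, 0.0001, 0.0208, 0.0, 0.0, 0.0, 0.0]]
```

View pics/top2.png

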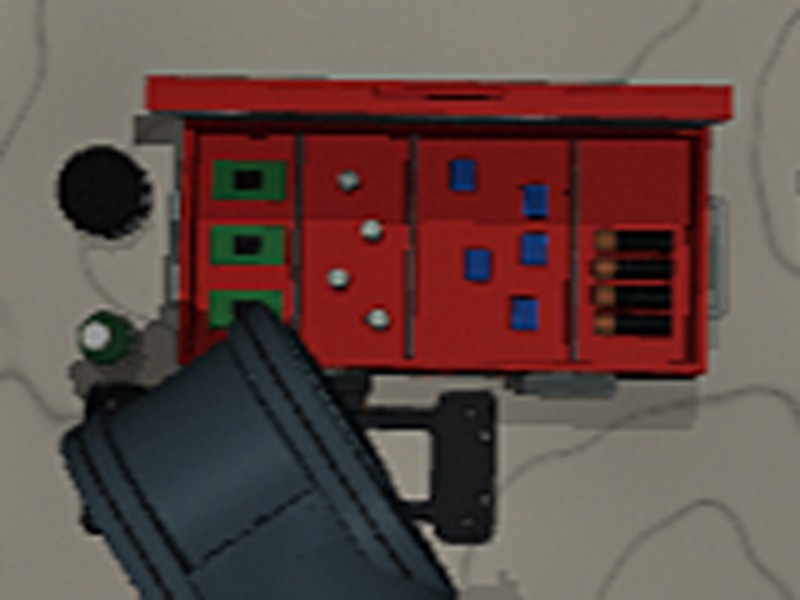

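The right drawer is flush: only its pull shows below the rim, at (510–615, 385). The chest's corner at (707,373) has not moved. The gripper hides the left drawer, so I'll check that one later. Now behind the lid.

Request:
apply_moves(
  commands=[
    [0.029,0.006,0,0,0,0,0],
    [0.029,0.006,0,0,0,0,0],
    [0.029,0.006,0,0,0,0,0],
    [0.029,0.006,0,0,0,0,0],
    [0.029,0.006,0,0,0,0,0],
  ],
)

```text
clock: 11.75
tool_pos: [0.6165, 0.1424, 0.4016]
tcp_rot: [179.8, -0.4, -2.4]
contact_force: [0.0, 0.4, -0.5]
grip_width: 0.0003
grip_force: 0.0
```

Request:
apply_moves(
  commands=[
    [0.029,0.006,0,0,0,0,0],
    [0.029,0.006,0,0,0,0,0],
    [0.029,0.006,0,0,0,0,0],
    [0.029,0.006,0,0,0,0,0],
    [0,0,0,0,0,0,0],
  ],
)

```text
clock: 12.17
tool_pos: [0.734, 0.1111, 0.3998]
tcp_rot: [179.7, -0.3, -2.7]
contact_force: [0.3, -0.5, 0.3]
grip_width: 0.0006
grip_force: 0.0
```

```bash
python3 -c "
from plan import *
from plant import manip
o=manip.get_obs(); print(o['qpos'].round(1),o['tool_pos'],o['tcp_rot'])
plan([((.725,.113,.275),0,7),((.705,.113,.275),0,3)])"
```

```text
[   2.6   38.7  -29.3   59.2   18.2   85.9 -115. ] [0.73399534 0.11106825 0.3997603 ] [179.72876968  -0.31623026  -2.65095259]
[[-0.0014, -0.0003, 0.0178, 0.04, -0.05, -0.04, 0.0], [-0.0014, -0.0003, 0.0178, 0.04, -0.05, -0.04, 0.0], [-0.0014, -0.0003, 0.0178, 0.04, -0.05, -0.04, 0.0], [-0.0014, -0.0003, 0.0178, 0.04, -0.05, -0.04, 0.0], [-0.0013, -0.0003, 0.0178, 0.04, -0.05, -0.04, 0.0]]
[[-0.0013, -0.0002, 0.0178, 0.04, -0.05, -0.04, 0.0], [-0.0013, -0.0002, 0.0178, 0.04, -0.05, -0.04, 0.0], [-0.0067, 0.0003, 0.0, 0.0, 0.0, 0.0, 0.0], [-0.0067, 0.0003, 0.0, 0.0, 0.0, 0.0, 0.0], [-0.0067, 0.0003, 0.0, 0.0, 0.0, 0.0, 0.0]]
```

Request:
apply_moves(
  commands=[
    [-0.0014,0,0.018,0,0,0,0],
    [-0.0014,0,0.018,0,0,0,0],
    [-0.0014,0,0.018,0,0,0,0],
    [-0.0014,0,0.018,0,0,0,0],
    [-0.0014,0,0.018,0,0,0,0],
  ],
)

```text
clock: 12.58
tool_pos: [0.7234, 0.1144, 0.312]
tcp_rot: [179.8, -0.4, -2.4]
contact_force: [1.1, 0.6, -0.3]
grip_width: 0.0004
grip_force: 0.0
```

Request:
apply_moves(
  commands=[
    [-0.0014,0,0.018,0,0,0,0],
    [-0.0014,0,0.018,0,0,0,0],
    [-0.006,0,0,0,0,0,0],
    [-0.006,0,0,0,0,0,0],
    [-0.006,0,0,0,0,0,0],
  ],
)

```text
clock: 13.0
tool_pos: [0.7035, 0.1151, 0.2788]
tcp_rot: [179.9, -0.5, -2.4]
contact_force: [0.4, 0.8, 0.5]
grip_width: 0.0008
grip_force: 0.0
```

```bash
cat > arc.py <<'E'
import numpy as np
from plant import manip
def arc(angles,r=.118,H=(.677,.14)):
    o=manip.get_obs(); print(o['tool_pos'].round(4),o['tcp_rot'].round(1),o['contact_force'].round(1),o['qpos'].round(0))
    a=np.array(angles); P=np.c_[H[0]-r*np.cos(a)+.018*np.sin(a)+.009, H[1]+r*np.sin(a)+.018*np.cos(a)+.022]
    D=np.diff(np.vstack([o['tool_pos'][[0,2]],P]),axis=0)
    for i in range(0,len(a),5): print(a[i:i+5].round(2).tolist(),[[round(float(d[0]),4),0,round(float(-d[1]),4)] for d in D[i:i+5]],P[min(i+4,len(a)-1)].round(3))
E
python3 -c "
from arc import *
arc([1.5,1.47,1.44,1.41,1.38]+list(np.arange(1.34,.1,-.04)))"
```

```text
[0.7035 0.1151 0.2788] [179.9  -0.5  -2.4] [0.4 0.8 0.5] [   4.   39.  -29.   75.   20.   70. -118.]
[1.5, 1.47, 1.44, 1.41, 1.38] [[-0.0079, 0, -0.0022], [-0.0036, 0, -0.0002], [-0.0036, 0, -0.0001], [-0.0036, 0, -0.0], [-0.0036, 0, 0.0001]] [0.681 0.281]
[1.34, 1.3, 1.26, 1.22, 1.18] [[-0.0048, 0, 0.0003], [-0.0048, 0, 0.0005], [-0.0047, 0, 0.0007], [-0.0047, 0, 0.0009], [-0.0047, 0, 0.001]] [0.658 0.278]
[1.14, 1.1, 1.06, 1.02, 0.98] [[-0.0046, 0, 0.0012], [-0.0046, 0, 0.0014], [-0.0045, 0, 0.0016], [-0.0044, 0, 0.0018], [-0.0044, 0, 0.0019]] [0.635 0.27 ]
[0.94, 0.9, 0.86, 0.82, 0.78] [[-0.0043, 0, 0.0021], [-0.0042, 0, 0.0023], [-0.0041, 0, 0.0025], [-0.004, 0, 0.0026], [-0.0039, 0, 0.0028]] [0.615 0.258]
[0.74, 0.7, 0.66, 0.62, 0.58] [[-0.0038, 0, 0.0029], [-0.0037, 0, 0.0031], [-0.0035, 0, 0.0032], [-0.0034, 0, 0.0034], [-0.0033, 0, 0.0035]] [0.597 0.242]
[0.54, 0.5, 0.46, 0.42, 0.38] [[-0.0031, 0, 0.0036], [-0.003, 0, 0.0037], [-0.0028, 0, 0.0039], [-0.0027, 0, 0.004], [-0.0025, 0, 0.0041]] [0.583 0.222]
[0.34, 0.3, 0.26, 0.22, 0.18] [[-0.0023, 0, 0.0042], [-0.0022, 0, 0.0043], [-0.002, 0, 0.0043], [-0.0018, 0, 0.0044], [-0.0016, 0, 0.0045]] [0.573 0.201]
[0.14] [[-0.0015, 0, 0.0045]] [0.572 0.196]
```

Request:
apply_moves(
  commands=[
    [-0.007,0,0,0,0,0,0],
    [-0.004,0,0,0,0,0,0],
    [-0.0036,0,0,0,0,0,0],
    [-0.0036,0,0,0,0,0,0],
    [-0.0036,0,0,0,0,0,0],
  ],
)

```text
clock: 13.42
tool_pos: [0.6831, 0.1157, 0.2791]
tcp_rot: [179.9, -0.7, -2.5]
contact_force: [2.5, 1.5, 1.5]
grip_width: 0.0004
grip_force: 1.4
```

Request:
apply_moves(
  commands=[
    [-0.0048,0,0,0,0,0,0],
    [-0.0048,0,0.0003,0,0,0,0],
    [-0.0047,0,0.0005,0,0,0,0],
    [-0.0047,0,0.0007,0,0,0,0],
    [-0.0047,0,0.001,0,0,0,0],
  ],
)

```text
clock: 13.83
tool_pos: [0.6583, 0.1166, 0.2751]
tcp_rot: [179.8, -0.5, -2.5]
contact_force: [2.1, 1.9, 3.1]
grip_width: 0.0003
grip_force: 1.2
```

Request:
apply_moves(
  commands=[
    [-0.0046,0,0.001,0,0,0,0],
    [-0.0046,0,0.0012,0,0,0,0],
    [-0.0045,0,0.0014,0,0,0,0],
    [-0.0044,0,0.0016,0,0,0,0],
    [-0.0044,0,0.0018,0,0,0,0],
  ],
)

```text
clock: 14.25
tool_pos: [0.636, 0.1172, 0.2676]
tcp_rot: [179.8, -0.5, -2.5]
contact_force: [1.0, 1.0, -0.6]
grip_width: 0.0001
grip_force: 0.8
```

Request:
apply_moves(
  commands=[
    [-0.0043,0,0.002,0,0,0,0],
    [-0.0042,0,0.0023,0,0,0,0],
    [-0.0041,0,0.0025,0,0,0,0],
    [-0.004,0,0.0026,0,0,0,0],
    [-0.0039,0,0.0028,0,0,0,0],
  ],
)

```text
clock: 14.67
tool_pos: [0.6157, 0.118, 0.2554]
tcp_rot: [179.8, -0.5, -2.5]
contact_force: [1.6, -0.1, 0.8]
grip_width: 0.0008
grip_force: 0.7
```

```bash
python3 -c "
from arc import *
arc(list(np.arange(.74,.17,-.04)))"
```

```text
[0.6157 0.118  0.2554] [179.8  -0.5  -2.5] [ 1.6 -0.1  0.8] [   7.   32.  -31.   91.   18.   62. -122.]
[0.74, 0.7, 0.66, 0.62, 0.58] [[-0.0047, 0, 0.0005], [-0.0037, 0, 0.0031], [-0.0035, 0, 0.0032], [-0.0034, 0, 0.0034], [-0.0033, 0, 0.0035]] [0.597 0.242]
[0.54, 0.5, 0.46, 0.42, 0.38] [[-0.0031, 0, 0.0036], [-0.003, 0, 0.0037], [-0.0028, 0, 0.0039], [-0.0027, 0, 0.004], [-0.0025, 0, 0.0041]] [0.583 0.222]
[0.34, 0.3, 0.26, 0.22, 0.18] [[-0.0023, 0, 0.0042], [-0.0022, 0, 0.0043], [-0.002, 0, 0.0043], [-0.0018, 0, 0.0044], [-0.0016, 0, 0.0045]] [0.573 0.201]
```

Request:
apply_moves(
  commands=[
    [-0.0038,0,0.0025,0,0,0,0],
    [-0.0037,0,0.003,0,0,0,0],
    [-0.0035,0,0.0032,0,0,0,0],
    [-0.0034,0,0.0034,0,0,0,0],
    [-0.0033,0,0.0035,0,0,0,0],
  ],
)

```text
clock: 15.08
tool_pos: [0.5982, 0.1189, 0.2396]
tcp_rot: [179.8, -0.5, -2.5]
contact_force: [1.3, -0.4, 1.3]
grip_width: 0.0
grip_force: 0.6
```

Request:
apply_moves(
  commands=[
    [-0.0031,0,0.0036,0,0,0,0],
    [-0.003,0,0.0037,0,0,0,0],
    [-0.0028,0,0.0039,0,0,0,0],
    [-0.0027,0,0.004,0,0,0,0],
    [-0.0025,0,0.0041,0,0,0,0],
  ],
)

```text
clock: 15.5
tool_pos: [0.5843, 0.1195, 0.2201]
tcp_rot: [179.8, -0.5, -2.5]
contact_force: [0.9, -0.7, 0.5]
grip_width: 0.0
grip_force: 0.5
```

```bash
python3 -c "
from arc import *
import cv2
a=manip.snapshot('scene')['img'][90:310,150:350,::-1]
cv2.imwrite('pics/scene3.png',cv2.resize(a,None,fx=2.7,fy=2.7,interpolation=cv2.INTER_CUBIC))
arc(list(np.arange(.35,-.01,-.025)))"
```

```text
[0.5835 0.1195 0.2192] [179.8  -0.4  -2.4] [ 0.1 -0.3 -0.5] [   6.   31.  -31.   98.   19.   56. -124.]
[0.35, 0.32, 0.3, 0.27, 0.25] [[-0.0021, 0, -0.0001], [-0.0014, 0, 0.0026], [-0.0013, 0, 0.0027], [-0.0013, 0, 0.0027], [-0.0012, 0, 0.0027]] [0.576 0.209]
[0.22, 0.2, 0.17, 0.15, 0.12] [[-0.0011, 0, 0.0028], [-0.0011, 0, 0.0028], [-0.001, 0, 0.0028], [-0.0009, 0, 0.0028], [-0.0009, 0, 0.0029]] [0.571 0.195]
[0.1, 0.07, 0.05, 0.02, -0.0] [[-0.0008, 0, 0.0029], [-0.0007, 0, 0.0029], [-0.0006, 0, 0.0029], [-0.0006, 0, 0.0029], [-0.0005, 0, 0.0029]] [0.568 0.18 ]
```

View pics/scene3.png

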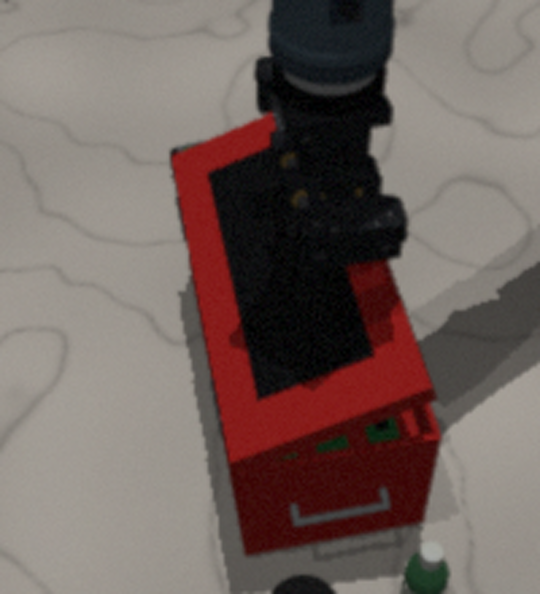

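The lid follows the fingertips and is nearly down. A gap at its left end, around (425,410), is still open, and the chest and bottle have not moved. I'll continue, slowing down towards the end.

Request:
apply_moves(
  commands=[
    [-0.0014,0,0.0026,0,0,0,0],
    [-0.0013,0,0.0027,0,0,0,0],
    [-0.0013,0,0.0027,0,0,0,0],
    [-0.0012,0,0.0027,0,0,0,0],
    [-0.0011,0,0.0027,0,0,0,0],
  ],
)

```text
clock: 15.97
tool_pos: [0.5783, 0.1199, 0.2068]
tcp_rot: [179.8, -0.5, -2.5]
contact_force: [-0.4, -0.5, 0.5]
grip_width: 0.0006
grip_force: 0.6
```

Request:
apply_moves(
  commands=[
    [-0.001,0,0.0027,0,0,0,0],
    [-0.001,0,0.0027,0,0,0,0],
    [-0.0009,0,0.0027,0,0,0,0],
    [-0.0008,0,0.0025,0,0,0,0],
    [-0.0008,0,0.0025,0,0,0,0],
  ],
)

```text
clock: 16.38
tool_pos: [0.574, 0.12, 0.1936]
tcp_rot: [179.8, -0.5, -2.5]
contact_force: [-0.8, -0.2, 1.2]
grip_width: 0.0003
grip_force: 0.6
```

Request:
apply_moves(
  commands=[
    [-0.0006,0,0.002,0,0,0,0],
    [-0.0005,0,0.002,0,0,0,0],
    [-0.0003,0,0.0015,0,0,0,0],
  ],
)

```text
clock: 16.63
tool_pos: [0.5726, 0.12, 0.1882]
tcp_rot: [179.8, -0.5, -2.5]
contact_force: [0.1, -0.4, 1.6]
grip_width: 0.0006
grip_force: 0.5
```

Request:
apply_moves(
  commands=[
    [-0.0002,0,0.0014,0,0,0,0],
    [-0.0002,0,0.0014,0,0,0,0],
    [-0.0002,0,0.0014,0,0,0,0],
    [0,0,0.0012,0,0,0,0],
  ],
)

```text
clock: 16.97
tool_pos: [0.5721, 0.1199, 0.1828]
tcp_rot: [179.8, -0.5, -2.5]
contact_force: [-0.9, 0.6, 1.8]
grip_width: 0.0001
grip_force: 0.6
```

Request:
apply_moves(
  commands=[
    [0,0,0.0008,0,0,0,0],
    [0,0,0.0007,0,0,0,0],
  ],
)

```text
clock: 17.13
tool_pos: [0.5722, 0.1198, 0.1814]
tcp_rot: [179.8, -0.5, -2.5]
contact_force: [-0.3, 0.4, 1.4]
grip_width: 0.0002
grip_force: 0.5
```

Request:
apply_moves(
  commands=[
    [0,0,0.0007,0,0,0,0],
    [0,0,0.0006,0,0,0,0],
  ],
)

```text
clock: 17.3
tool_pos: [0.5722, 0.1199, 0.1804]
tcp_rot: [179.8, -0.5, -2.5]
contact_force: [-3.6, 0.3, 9.4]
grip_width: 0.0005
grip_force: 4.4
```

Request:
apply_moves(
  commands=[
    [0,0,0.0003,0,0,0,0],
    [0,0,0,0,0,0,0],
  ],
)

```text
clock: 17.47
tool_pos: [0.5722, 0.1199, 0.1805]
tcp_rot: [179.8, -0.5, -2.5]
contact_force: [-2.6, -1.0, 6.0]
grip_width: 0.0003
grip_force: 3.2
```

Request:
apply_moves(
  commands=[
    [0,0,-0.004,0,0,0,0],
    [0,0,-0.01,0,0,0,0],
    [0,0,-0.03,0,0,0,0],
    [0,0,-0.035,0,0,0,0],
    [0,0.03,-0.028,0,0,0,0],
  ],
)

```text
clock: 17.88
tool_pos: [0.5698, 0.097, 0.2902]
tcp_rot: [-179.8, -0.6, -1.9]
contact_force: [0.4, 0.1, -0.1]
grip_width: 0.0006
grip_force: 0.0
```

Request:
apply_moves(
  commands=[
    [-0.01,0.04,0,0,0,0,0],
    [-0.01,0.04,0,0,0,0,0],
    [-0.01,0.04,0,0,0,0,0],
    [-0.01,0.04,0,0,0,0,0],
    [-0.01,0.04,0,0,0,0,0],
  ],
)

```text
clock: 18.3
tool_pos: [0.5109, -0.1092, 0.2881]
tcp_rot: [179.8, -0.6, -2.4]
contact_force: [1.9, -1.1, 0.1]
grip_width: 0.0002
grip_force: 0.0
```

Request:
apply_moves(
  commands=[
    [0,0.04,0,0,0,0,0],
    [0,0.04,0,0,0,0,0],
    [0,0.04,0,0,0,0,0],
    [0,0.03,0,0,0,0,0],
    [0,0,0,0,0,0,0],
  ],
)

```text
clock: 18.72
tool_pos: [0.5033, -0.2655, 0.2879]
tcp_rot: [179.6, -0.5, -3.0]
contact_force: [-0.2, -0.3, -0.3]
grip_width: 0.0005
grip_force: 0.0
```

```bash
python3 -c "
from plant import manip
import cv2
for n in ('top','scene'):
    s=manip.snapshot(n)['img'][:,:,::-1]
    s=s[140:260,150:310] if n=='top' else s[90:310,180:340]
    cv2.imwrite(f'pics/{n}4.png',cv2.resize(s,None,fx=5 if n=='top' else 2.7,fy=5 if n=='top' else 2.7,interpolation=cv2.INTER_CUBIC))
o=manip.get_obs(); print(o['tool_pos'],o['clock'])"
```

```text
[ 0.50486359 -0.2582974   0.28789389] 18.8167
```

View pics/top4.png

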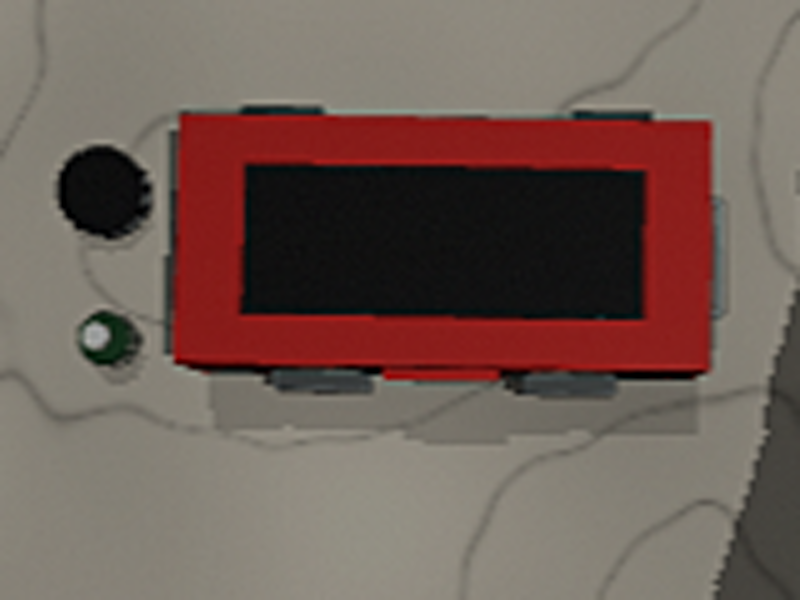

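View pics/scene4.png

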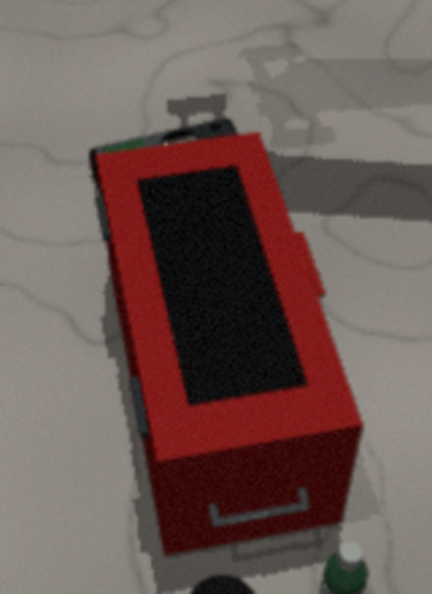

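The lid lies flat on the rim with no gap at the end. Only the two drawer pulls show, at (320,383) and (560,386), in line with the front. The chest, bottle and spool have not moved.

```bash
python3 -c "
from plant import manip
print(manip.close_job())"
```

```text
the job is handed in; nothing more can be done
None
```

Both drawers are pushed home and the lid is fully shut, with the chest and the things around it still where they stood; the job is handed in, but no verdict came back.

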